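Gather sign cut-outs in the tote's corner

TASK

Put the small stray white dot that lies on the bench beside the tote into the grey tote while that stands on the bench. Then take the tote by its upright grip, lift it clear of the bench and tilt it until all three cut-outs have slid together into one corner: of the two corners at the end away from the grip, the one on the side of the open carton, every piece within 10 cm of it. Finish while still holding the tote still in the air, tilted down towards that corner with the pieces gathered in it; leave the tape roll and the pen alone.

Things in the scene. Friction and masses are not known exactly. Their poses are not given: they have to be found in the camera images.
- tote: Grey open plastic tote, loose, 0.22 kg; outside 210 (x) x 180 (y) x 45 mm high, walls and floor 4 mm. Origin: centre of underside; z up, +x to the end with the grip (away from the robot within 0.35 rad), +y its left. Cut-outs begin to slide in it at a slope of about 0.25 rad, more along a wall: some 0.6 rad, one wall then the other, gathers them.
- tote_grip (a point): Point to grip, 70 mm above the tote's underside on the upright grip: a flat slab, 14 mm thick (tote x) and 70 mm long (tote y), centred on the +x end wall, rising from that wall to 90 mm above the underside. Take it from above with the fingers closing along tote x. Axes as the tote's.
- tote_corner_left (a point): Inner floor corner of the tote at the end away from the grip (tote -x), left side (tote +y), 4 mm above the underside.
- tote_corner_right (a point): Inner floor corner of the tote at the end away from the grip (tote -x), right side (tote -y), 4 mm above the underside.
- dot: White acrylic disc lying flat on the bench beside the tote (left or right of it), 34 mm across, 14 mm thick, 16 g. Origin: centre of its underside.
- bar: White acrylic bar lying in the tote, 36 x 16 x 12 mm, 12 g. Origin: centre of its underside, x along it.
- cross: White acrylic plus-shaped piece lying in the tote, 34 x 34 mm with arms 13 mm wide, 12 mm thick, 12 g. Origin: centre of its underside.
- carton: Open cardboard carton, fixed, 260 x 220 x 120 mm high, out at the robot's left or right side of the bench (the sign of its world y tells which side). Origin: centre of its underside.
- sheets: Flat stack of board sheets, fixed, 240 x 200 x 42 mm high, on the other side from the carton. Origin: centre of its underside.
- tape: Bystander: roll of tape lying flat, 90 mm across, 24 mm high, beside the tote on the other side from the dot. Origin: centre of its underside.
- pen: Bystander: thick marker lying beyond the tote, 130 mm long, 14 mm high. Origin: on its underside, 45 mm from its rear end; x along it.

How it is judged:
By the outcome, as a careful person would: the job done as asked, in the order asked, and still so for the second after the job is handed in, while the arm keeps its last pose, push and grip.
It also fails if it takes over 58 s, if anything falls off the work surface, if the arm or the gripper's body presses on something with over 40 N, if the wrist force passes 120 N, or if a joint passes its speed limit or range.

ROBOT

A 6-joint arm with a two-finger parallel gripper is mounted at the origin on the work surface. World frame = base frame: x ahead of the robot, y to its left, z up, the work surface at z = 0. Lengths are in mm, angles in rad, forces in N, time in s.
With the tool pointing down it reaches from about 275 to 750 mm from the base axis. Payload 10.2 kg.
Tool frame: the origin (TCP) lies where the fingers leave the gripper's body, on its centre line; the fingertips stand 73 mm ahead of it and the grasp point (between the pads) lies 54 mm ahead of it (ctrl.tip_extent is the z of the fingertips in the tool frame, in mm); z points along the fingers, y is the line along which they close (so a half turn about z gives the same grasp; the last joint's range is limited). The gripper opens to 85 mm and grips with 20 to 120 N. Pads are 22 mm wide; open, the fingers measure 114 mm over their backs; the gripper's body (76 mm by 85 mm) begins 54 mm behind the grasp point. The pads swing forward as they close: fully open they stand 13 mm farther back than shut.
Start: joints at [-1.523, 0.313, 1.498, -0, 1.331, -0.223], TCP at [140.425, -505.878, 303.894] pointing down, gripper open.
Joint ranges: [-2.94, 2.94], [-0.97, 2.17], [0.19, 2.56], [-1.23, 4.37], [0.02, 3.11], [-2.88, 2.88]. Speed limits (rad/s): [2.39, 2.39, 3.01, 3.14, 3.14, 3.14].

INTERFACE

Orientations are given as a unit quaternion [w, x, y, z].
In Python, from rig import readout, cams, order, ctrl gives the robot as it stands.
- The arm moves only by the tool move_tool, called as name([rows], argument=value, ...), one row to a line, values as JSON. Schema: {"type":"object","properties":{"increments":{"type":"string"},"aperture":{"type":"number"},"force":{"type":"number"},"only":{"type":"string"},"quiet":{"type":"boolean"},"lines":{"type":"string"}},"required":["increments"],"additionalProperties":false}. increments is a string of 1 to 8 rows, one to a line, with the numbers parted by spaces; each row has 6 numbers: dx, dy, dz in fractions of the full range, 1 being 750 mm, then a rotation vector rx, ry, rz in fractions of the full range, 1 being 180 degrees; each row is the pose to reach, as a shift and turn from the pose commanded when the call began, along the tool's axes at that moment; what a row does not reach only later rows make up. A row lasts 1/10 s, in which the tool goes at most 50 mm and 0.15 rad, less where a joint would pass 70% of its speed; a pose out of reach is approached as far as the arm can. aperture is the opening from 0.0 (shut) to 1.0 (fully open), set as the call begins (left out keeps the last). The fingers move at their own pace and stop on an object; force is the grip in N (left out, the last holds). Time passes only in rows, so rows that do not move let the fingers close. The tool returns the time, the measured TCP pose, the force, the opening and the grip force at its end. only (a regular expression) keeps the lines of the reply that match it, lines (a string "A,B") keeps lines A to B, and quiet returns only ok. Shift and turn numbers lie between -1 and 1, and a call with a number outside is refused. Input that does not fit is refused with a message, and nothing moves.
- readout.sense(): the state, without advancing time (a new reading comes with each control period).
- cams.capture(name): name is "scene" or "top" or "wrist"; returns (picture, depth): 400x640x3 uint8, red, green, blue; 400x640 float32, mm along the optical axis (not along the pixel's ray), 0 where there is no reading.
- cams.calibration(name): a dict with "fx", "fy", "cx", "cy" (pixels), "distortion" ([k1, k2, p1, p2, k3] as OpenCV has them; the pictures are not rectified), "position" and "attitude" of the camera in the world. Camera axes: x right, y down, z forward; pixel columns grow to the right and rows downward; lengths in mm; the calibration is good to about 2 mm. A picture is of the moment at which its call begins: read the wrist's pose just before it. calibration takes no time and is no camera call; for the wrist camera it gives the pose at the moment of the call.
- order.finish_job(): hands the job in; it is judged then, once.
Trained networks look in the newest picture that a camera, given by its name, has taken for a name from the list of things; names that differ only in an ending like _2 or _b are one class to them, and where a whole thing is asked for, a point or a joint stands for the part that bears it (a point fixed in the world has none). Each returns a list of dicts, best first, with "p" (0 to 1); they miss things now and then, are a little off and sometimes report something else, mostly with a low value. They report only what shows in the picture. A call takes as long as a camera call.
- cams.trace(target, camera): "pixels" (400x640 bool, what is visible of it) and "bbox" ([left, top, right, bottom] in pixels, round what is visible of it).
- cams.spot_point(target, camera): "uv" ([column, row] in pixels: a listed point, or the origin of a listed thing).
The state is a dict: "time_s": time; "joints": joint angles; "dq": joint speeds; "tau": joint torques, N m; "eef_pos": TCP position; "ee_rot": TCP orientation; "force": force on the tool from outside, world axes, zero at the start; "wrist_torque": the same for the moment, N m; "grip_width": opening from 0.0 (shut) to 1.0 (fully open); "grip_force": force on a finger pad.
Only numpy, scipy, OpenCV 4.12 (cv2) and the standard library are available. Lean on these libraries where they do the work, as an engineer would, in place of code of your own. Each camera call takes 0.05 s, during which the arm holds its last target. There are 200 camera calls.

## Working session

There is one attempt and no reset: what is moved stays moved. The work goes in short steps, Python scripts to look and compute and a tool call to move; the robot and the scene stay as the last step left them, time stands still between calls to the robot, and variables do not carry over. Pictures are saved under pics/ and viewed, at most 10 in all, crops included, and the job is handed in when it is done.

```bash
ls; mkdir -p pics; cat > h.py <<'E'
import numpy as np, cv2
from rig import readout, cams, order, ctrl
from scipy.spatial.transform import Rotation as R
def rot(q): return R.from_quat([q[1],q[2],q[3],q[0]])
def K(c): return np.array([[c['fx'],0,c['cx']],[0,c['fy'],c['cy']],[0,0,1.]])
def camR(c):
    a=np.array(c['attitude'],float)
    return rot(a).as_matrix() if a.size==4 else a.reshape(3,3)
def ray(c,uv):
    n=cv2.undistortPoints(np.array(uv,float).reshape(-1,1,2),K(c),np.array(c['distortion'],float)).reshape(-1,2)
    return np.c_[n,np.ones(len(n))]
def deproj(c,uv,d): return (ray(c,uv)*np.array(d).reshape(-1,1))@camR(c).T+np.array(c['position'])
def onz(c,uv,z):
    r=ray(c,uv)@camR(c).T; p=np.array(c['position']); return p+r*((z-p[2])/r[:,2:])
def proj(c,P):
    M=camR(c).T; return cv2.projectPoints(np.array(P,float).reshape(-1,3),cv2.Rodrigues(M)[0],-M@np.array(c['position']),K(c),np.array(c['distortion'],float))[0].reshape(-1,2)
def grab(n,f=None):
    im,d=cams.capture(n)
    if f: cv2.imwrite('pics/'+f,im[:,:,::-1])
    return im,d,cams.calibration(n)
def cloud(c,d,m):
    v,u=np.nonzero(m&(d>0)); return deproj(c,np.c_[u,v],d[v,u])
E
python3 - <<'E'
from h import *
print(cams.calibration('wrist'),cams.calibration('top'),ctrl.tip_extent)
for n in ['top','scene']:
    im,d,c=grab(n,n+'0.png')
    for t in ['dot','tote','bar','cross','carton','tape','pen']:
        for r in cams.trace(t,n)[:2]:
            P=cloud(c,d,r['pixels']); print(n,t,round(r['p'],2),r['bbox'],np.median(P,0).round(),P.min(0).round(),P.max(0).round())
    for t in ['tote_grip','tote_corner_left','tote_corner_right','tote']:
        for r in cams.spot_point(t,n)[:1]: print(n,t,round(r['p'],2),r['uv'],onz(c,r['uv'],70 if 'grip' in t else 4).round())
print(readout.sense())
E
```

```text
pics
{'fx': 346.6239758291334, 'fy': 346.6239758291334, 'cx': 315.9236608818588, 'cy': 202.98290136936976, 'distortion': array([-0.00254424,  0.        ,  0.        ,  0.        ,  0.        ]), 'position': array([ 213.12802799, -485.61604677,  372.41748875]), 'attitude': array([ 0.11782946,  0.78745819, -0.59821383, -0.09036609])} {'fx': 437.1400828944091, 'fy': 437.1400828944091, 'cx': 323.32905651675793, 'cy': 203.64809341112007, 'distortion': array([-0.09080504,  0.        ,  0.        ,  0.        ,  0.        ]), 'position': array([ 454.72394587,   15.95758882, 1280.09489207]), 'attitude': array([-0.03574345,  0.7140055 , -0.69846098,  0.03272323])} 72.6
top dot 0.47 [227.5, 190.4, 240.9, 200.1] [595. 282.  14.] [580. 267.   4.] [612. 300.  21.]
top tote 0.72 [301.3, 193.7, 370.3, 275.0] [488. -12.   5.] [ 381. -110.   -5.] [609.  88.  96.]
top bar 0.54 [347.3, 215.9, 355.2, 225.5] [535. -58.  16.] [520. -74.   1.] [549. -41.  22.]
top carton 0.89 [469.6, 146.6, 565.4, 303.3] [ 528. -543.   72.] [ 304. -647.   -4.] [ 769. -410.  128.]
top tape 0.65 [405.8, 218.8, 439.6, 252.0] 
[... 1110 characters left out ...]
 4.]]
{'time_s': 1.2, 'joints': array([-1.52340012e+00,  3.12886456e-01,  1.49771563e+00, -5.45868108e-06,
        1.33099719e+00, -2.23347616e-01]), 'dq': array([-0.00049585, -0.0003027 , -0.00265404,  0.00168069,  0.00042876,
       -0.00023321]), 'tau': array([-1.65508798e-03, -4.12167263e+01, -2.59905177e+01, -2.55003770e-04,
        4.88634014e-04,  9.87009855e-06]), 'eef_pos': array([ 140.42416778, -505.87210063,  303.8952205 ]), 'ee_rot': array([-3.53119039e-06,  9.90851120e-01,  1.34959470e-01, -2.35007043e-06]), 'force': array([ 0.67983101, -0.81605793,  0.22691374]), 'wrist_torque': array([-0.03255834,  0.01809365,  0.07213153]), 'grip_force': 0.0, 'grip_width': 1.0013126703327146}
```

View pics/top0.png

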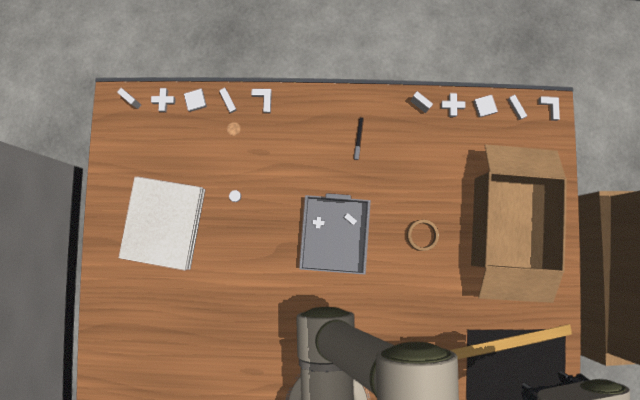

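View pics/scene0.png

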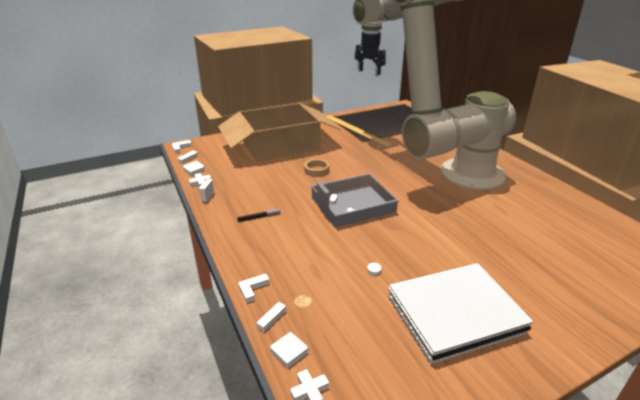

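The top view shows the dot at (235,196), left of the tote, and the tote with its grip at about (338,196). The bar is at (350,218) and the cross at (318,222). The carton is on the right (−y), so the target is tote_corner_right. The scene view agrees, with the dot at (374,269).

```bash
cat >> h.py <<'E'
def tgt(pos,yaw=None,Rw=None):
    s=readout.sense(); r=rot(s['ee_rot'])
    # tool down with tool x at world yaw
    if Rw is None: Rw=R.from_euler('z',yaw)*R.from_euler('x',np.pi)
    print('t',s['time_s'],'at',s['eef_pos'].round(1),'row',r.inv().apply(np.array(pos)-s['eef_pos']).round(1),(r.inv()*Rw).as_rotvec().round(3))
E
python3 - <<'E'
from h import *
ct,cs=cams.calibration('top'),cams.calibration('scene')
print(onz(ct,[(234.2,195.2)],14),onz(cs,[(371.8,267.5)],14))
tgt([597,284,200],1.476)
E
```

```text
[[596.83015299 284.25536801  14.        ]] [[602.34251488 283.44435399  14.        ]]
t 1.2 at [ 140.4 -505.9  303.9] row [ 651.2 -639.   103.9] [-0.    -0.    -1.205]
```

The manual's scale: shifts go in shares of 750 mm and turns go in shares of 180 degrees. Converting my numbers, 651 mm / 750 = 0.868, -639 mm / 750 = -0.852, -1.205 rad / 3.1416 = -0.3836.

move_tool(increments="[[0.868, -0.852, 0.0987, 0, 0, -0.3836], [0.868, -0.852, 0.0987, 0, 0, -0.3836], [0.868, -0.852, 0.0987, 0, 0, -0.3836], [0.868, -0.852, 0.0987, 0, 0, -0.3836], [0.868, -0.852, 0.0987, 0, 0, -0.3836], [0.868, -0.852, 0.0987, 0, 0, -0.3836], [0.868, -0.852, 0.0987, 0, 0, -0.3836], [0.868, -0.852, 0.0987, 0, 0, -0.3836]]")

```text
refused: increments: the value is not of type 'string' (schema: type "string"). Nothing was moved.
```

Wrong form. The message asks for rows one to a line, with the numbers parted by spaces, so I'll send the same numbers that way.

move_tool(increments="0.868 -0.852 0.0987 0 0 -0.3836\n0.868 -0.852 0.0987 0 0 -0.3836\n0.868 -0.852 0.0987 0 0 -0.3836\n0.868 -0.852 0.0987 0 0 -0.3836\n0.868 -0.852 0.0987 0 0 -0.3836\n0.868 -0.852 0.0987 0 0 -0.3836\n0.868 -0.852 0.0987 0 0 -0.3836\n0.868 -0.852 0.0987 0 0 -0.3836")

```text
time_s: 2.0
eef_pos: [340.4, -158.8, 271.7]
ee_rot: [0.001, 0.74, 0.673, 0.0]
force: [0.7, -1.0, -0.8]
grip_width: 1.003
grip_force: 0.0
```

```bash
python3 -c "
from h import *
tgt([597,284,230],1.476)"
```

```text
t 2.0 at [ 340.4 -158.8  271.7] row [465.  213.7  41.6] [0.001 0.001 0.   ]
```

Converted, 465 mm / 750 = 0.62, 214 mm / 750 = 0.2853.

move_tool(increments="0.62 0.2853 0.056 0 0 0\n0.62 0.2853 0.056 0 0 0\n0.62 0.2853 0.056 0 0 0\n0.62 0.2853 0.056 0 0 0\n0.62 0.2853 0.056 0 0 0\n0.62 0.2853 0.056 0 0 0\n0.62 0.2853 0.056 0 0 0\n0.62 0.2853 0.056 0 0 0")

```text
time_s: 2.8
eef_pos: [542.6, 185.2, 238.7]
ee_rot: [0.0, 0.741, 0.671, 0.0]
force: [1.3, -1.3, 0.3]
grip_width: 1.001
grip_force: 0.0
```

move_tool(increments="0.0667 0.0267 0.0053 0 0 0\n0.0667 0.0267 0.0053 0 0 0\n0.0667 0.0267 0.0053 0 0 0")

```text
time_s: 3.1
eef_pos: [566.7, 231.6, 234.1]
ee_rot: [-0.0, 0.741, 0.672, -0.001]
force: [-0.9, -0.4, 0.2]
grip_width: 1.0
grip_force: 0.0
```

```bash
python3 - <<'E'
from h import *
im,d,c=grab('wrist','w1.png')
for r in cams.trace('dot','wrist')[:2]:
    P=cloud(c,d,r['pixels']); b=r['bbox']; print(r['p'],b,P.min(0),P.max(0),onz(c,[((b[0]+b[2])/2,(b[1]+b[3])/2)],14))
for r in cams.spot_point('dot','wrist')[:2]: print(r,onz(c,[r['uv']],0))
tgt([597,284,76],1.476); print(ctrl.tip_extent,readout.sense()['eef_pos'])
E
```

```text
0.87 [324.5, 98.9, 363.0, 142.9] [578.23997537 266.59101038  -2.94470634] [614.34535876 301.211238    16.30499954] [[594.95176324 283.97578099  14.        ]]
0.27 [192.9, 331.4, 370.0, 391.6] [434.0354459   11.36910863  -2.06225517] [601.80550642 250.79344205 245.06986956] [[513.79677153  51.92977532  14.        ]]
{'uv': [344.5, 117.0], 'p': 0.87} [[596.82707415 286.10848687   0.        ]]
t 3.25 at [566.6 229.7 235.2] row [ 57.1  24.8 159.2] [ 0.     0.    -0.006]
72.6 [566.55150309 229.70816483 235.22395228]
```

View pics/w1.png

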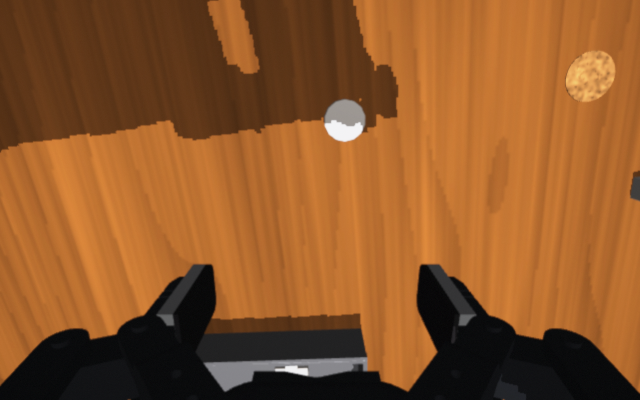

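The wrist view shows the dot at (344,120). All views put it at about (596.5, 284.3).

Converted, 140 mm / 750 = 0.1867, 110 mm / 750 = 0.1467.

move_tool(increments="0.076 0.0333 0.0533 0 0 0\n0.076 0.0333 0.1067 0 0 0\n0.076 0.0333 0.1467 0 0 0\n0.076 0.0333 0.1867 0 0 0\n0.076 0.0333 0.1867 0 0 0", force=40)

```text
time_s: 3.75
eef_pos: [595.7, 283.4, 91.2]
ee_rot: [-0.002, 0.742, 0.67, -0.003]
force: [0.1, -0.6, 0.1]
grip_width: 1.002
grip_force: 0.0
```

```bash
python3 -c "
from h import *
tgt([596.5,284.3,77],1.476)"
```

```text
t 3.75 at [595.7 283.4  91.2] row [ 1.   0.8 14.2] [-0.007  0.003 -0.007]
```

Converted, 17 mm / 750 = 0.0227, 10 mm / 750 = 0.0133.

move_tool(increments="0.0013 0.0013 0.0133 0 0 0\n0.0013 0.0013 0.0227 0 0 0\n0.0013 0.0013 0.0227 0 0 0")

```text
time_s: 4.05
eef_pos: [598.6, 285.6, 78.3]
ee_rot: [0.0, 0.742, 0.671, 0.0]
force: [-0.1, -0.6, -0.4]
grip_width: 1.003
grip_force: 0.0
```

move_tool(increments="0 0 0 0 0 0\n0 0 0 0 0 0\n0 0 0 0 0 0\n0 0 0 0 0 0\n0 0 0 0 0 0\n0 0 0 0 0 0", aperture=0.0, force=30)

```text
time_s: 4.65
eef_pos: [598.7, 286.0, 78.4]
ee_rot: [0.0, 0.742, 0.671, 0.0]
force: [-0.7, -0.0, 4.9]
grip_width: 0.374
grip_force: 29.9
```

Converted, -90 mm / 750 = -0.12, -50 mm / 750 = -0.0667.

move_tool(increments="0 0 -0.0667 0 0 0\n0 0 -0.12 0 0 0\n0 0 -0.12 0 0 0")

```text
time_s: 4.95
eef_pos: [600.2, 286.5, 173.9]
ee_rot: [0.002, 0.741, 0.671, 0.005]
force: [-0.3, 0.2, -0.5]
grip_width: 0.374
grip_force: 30.0
```

```bash
python3 - <<'E'
from h import *
im,d,c=grab('top'); 
print(d[196,235]) 
s=readout.sense();print(s['grip_width'],s['grip_force'])
tgt([455,-30,170],1.476)
E
```

```text
937.5469
0.3751356510463825 29.952220916748047
t 5.0 at [599.2 286.2 170.5] row [-329.  -111.9   -0.6] [ 0.005 -0.002 -0.005]
```

Converted, -329 mm / 750 = -0.4387, -112 mm / 750 = -0.1493.

move_tool(increments="-0.4387 -0.1493 0 0 0 0\n-0.4387 -0.1493 0 0 0 0\n-0.4387 -0.1493 0 0 0 0\n-0.4387 -0.1493 0 0 0 0\n-0.4387 -0.1493 0 0 0 0\n-0.4387 -0.1493 0 0 0 0\n-0.4387 -0.1493 0 0 0 0\n-0.4387 -0.1493 0 0 0 0")

```text
time_s: 5.8
eef_pos: [452.0, -33.8, 166.7]
ee_rot: [-0.001, 0.743, 0.669, -0.001]
force: [0.1, 0.6, -0.1]
grip_width: 0.379
grip_force: 30.0
```

```bash
python3 - <<'E'
from h import *
im,d,c=grab('wrist','w2.png')
tgt([455,-30,87],1.476)
E
```

```text
t 5.85 at [453.  -32.  166.9] row [ 2.2  2.  79.9] [-0.002 -0.    -0.01 ]
```

View pics/w2.png

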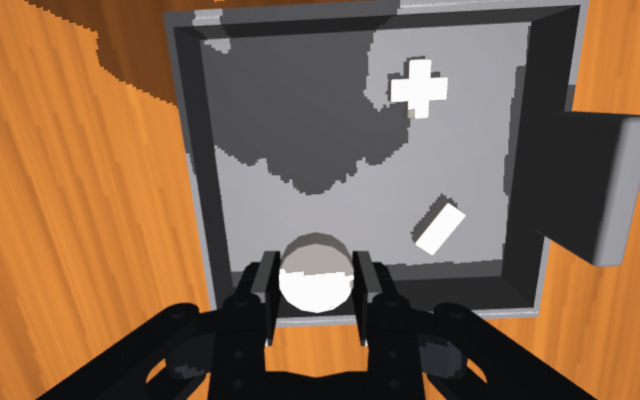

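The dot is held at (316,272) and the tote floor is clear underneath. The cross is at (418,88), the bar at (440,228) and the grip slab at about (600,190). Lower and release.

Converted, 80 mm / 750 = 0.1067, 68 mm / 750 = 0.0907.

move_tool(increments="0.0027 0.0027 0.0533 0 0 0\n0.0027 0.0027 0.0907 0 0 0\n0.0027 0.0027 0.1067 0 0 0\n0.0027 0.0027 0.1067 0 0 0")

```text
time_s: 6.25
eef_pos: [455.8, -27.6, 86.4]
ee_rot: [-0.002, 0.741, 0.671, -0.001]
force: [0.4, 0.0, -0.3]
grip_width: 0.377
grip_force: 30.0
```

move_tool(increments="0 0 0 0 0 0\n0 0 0 0 0 0\n0 0 0 0 0 0", aperture=0.6)

```text
time_s: 6.55
eef_pos: [456.8, -28.5, 88.8]
ee_rot: [0.001, 0.742, 0.671, 0.0]
force: [0.3, 0.4, -0.0]
grip_width: 0.6
grip_force: 0.0
```

move_tool(increments="0 0 -0.0667 0 0 0\n0 0 -0.1333 0 0 0\n0 0 -0.1867 0 0 0\n0 0 -0.1867 0 0 0")

```text
time_s: 6.95
eef_pos: [457.9, -28.9, 233.3]
ee_rot: [0.005, 0.741, 0.671, 0.003]
force: [-0.2, -0.2, -0.4]
grip_width: 0.599
grip_force: 0.0
```

```bash
python3 - <<'E'
from h import *
im,d,c=grab('wrist','w3.png')
for t in ['dot','bar','cross']:
  for r in cams.trace(t,'wrist')[:2]:
    P=cloud(c,d,r['pixels']); print(t,r['p'],r['bbox'],np.median(P,0).round())
for t in ['tote_grip','tote_corner_left','tote_corner_right','tote']:
  for r in cams.spot_point(t,'wrist')[:2]: print(t,r,onz(c,[r['uv']],70 if 'grip' in t else 4))
# slab top & tote rim from depth
v,u=np.mgrid[0:400,0:640]; P=cloud(c,d,np.ones((400,640),bool))
S=P[(P[:,2]>82)&(P[:,2]<98)&(P[:,0]>540)&(P[:,0]<650)&(abs(P[:,1])<80)]
print(len(S)); 
if len(S): print(S.min(0),S.max(0),np.median(S,0),cv2.minAreaRect(S[:,:2].astype(np.float32)))
E
```

```text
dot 0.92 [295.5, 164.0, 328.5, 206.4] [455. -26.  14.]
bar 0.78 [387.3, 184.1, 420.2, 225.5] [532. -52.  11.]
cross 0.97 [361.5, 77.9, 408.9, 121.3] [519.  39.  12.]
tote_grip {'uv': [503.9, 170.7], 'p': 0.63} [[587.50356651 -14.52575741  70.        ]]
tote_corner_left {'uv': [218.8, 58.0], 'p': 0.68} [[392.83851219  82.15231737   4.        ]]
tote_corner_right {'uv': [238.9, 258.7], 'p': 0.62} [[379.92838664 -91.82528429   4.        ]]
tote {'uv': [342.0, 158.9], 'p': 0.93} [[483.3928157   -7.58346129   4.        ]]
2400
[579.941873   -48.6677063   82.01492349] [597.50474234  19.98455148  87.70045916] [587.60577957 -11.73391297  85.28918994] ((588.6443481445312, -14.4754638671875), (68.65986633300781, 14.760056495666504), 87.06034851074219)
```

View pics/w3.png

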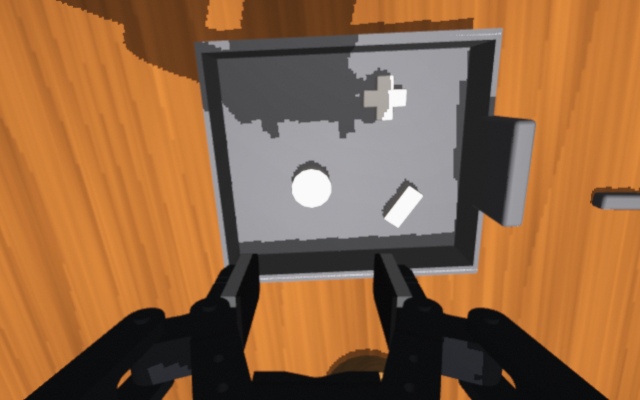

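The dot now lies in the tote at (311,187), with the cross at (385,97), the bar at (403,207) and the grip slab at (520,170). Next, move above the slab.

```bash
python3 -c "
from h import *
tgt([588.5,-14.5,190],1.506)"
```

```text
t 7.35 at [456.1 -28.4 227. ] row [ 27.1 130.4  36.8] [-0.002 -0.    -0.035]
```

Converted, 130 mm / 750 = 0.1733, 37 mm / 750 = 0.0493, -0.035 rad / 3.1416 = -0.0111.

move_tool(increments="0.036 0.1733 0.0493 0 0 -0.0111\n0.036 0.1733 0.0493 0 0 -0.0111\n0.036 0.1733 0.0493 0 0 -0.0111\n0.036 0.1733 0.0493 0 0 -0.0111\n0.036 0.1733 0.0493 0 0 -0.0111", aperture=1.0)

```text
time_s: 7.85
eef_pos: [588.1, -14.4, 189.5]
ee_rot: [-0.001, 0.73, 0.684, -0.001]
force: [-0.8, -0.4, 0.3]
grip_width: 1.001
grip_force: 0.0
```

```bash
python3 - <<'E'
from h import *
im,d,c=grab('wrist','w4.png')
P=cloud(c,d,np.ones((400,640),bool))
for lo,hi in [(78,98)]:
  S=P[(P[:,2]>lo)&(P[:,2]<hi)&(P[:,0]>560)&(P[:,0]<615)&(abs(P[:,1]+14)<45)]
  print(len(S))
  if len(S): print(S.min(0),S.max(0),np.median(S,0),cv2.minAreaRect(S[:,:2].astype(np.float32)))
for r in cams.trace('tote_grip','wrist')[:1]: print(r['p'],r['bbox'])
for r in cams.spot_point('tote_grip','wrist')[:1]: print(r,onz(c,[r['uv']],70))
tgt([588.5,-14.5,122],1.506)
E
```

```text
3178
[582.08381242 -49.97708449  78.04286822] [599.14675512  19.97878123  91.56473023] [590.6946997  -10.78624944  89.48905681] ((590.45458984375, -15.012840270996094), (69.9566421508789, 13.931646347045898), 86.89570617675781)
0.96 [0.0, 67.4, 333.1, 335.0]
{'uv': [320.0, 231.3], 'p': 0.9} [[590.41560196 -15.17319432  70.        ]]
t 8.0 at [587.7 -14.7 191.3] row [ 0.3  0.7 69.3] [ 0.  0. -0.]
```

View pics/w4.png

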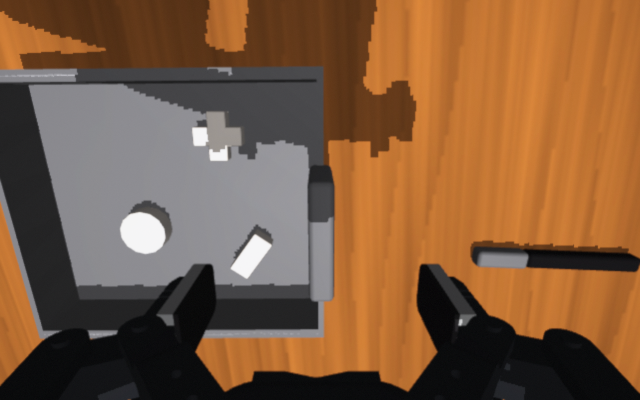

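The slab at (320,235) is centred between the fingers, at (590.4, −15) with its top at 89.5. Descend and grip.

Converted, 70 mm / 750 = 0.0933, 55 mm / 750 = 0.0733, -0.009 rad / 3.1416 = -0.0029.

move_tool(increments="0 0.004 0.04 0 0 -0.0029\n0 0.004 0.0733 0 0 -0.0029\n0 0.004 0.0933 0 0 -0.0029\n0 0.004 0.0933 0 0 -0.0029\n0 0.004 0.0933 0 0 -0.0029")

```text
time_s: 8.5
eef_pos: [591.4, -15.0, 122.0]
ee_rot: [0.001, 0.727, 0.687, 0.0]
force: [1.4, -0.3, 0.4]
grip_width: 1.002
grip_force: 0.0
```

move_tool(increments="0 0 0 0 0 0\n0 0 0 0 0 0\n0 0 0 0 0 0\n0 0 0 0 0 0\n0 0 0 0 0 0\n0 0 0 0 0 0\n0 0 0 0 0 0\n0 0 0 0 0 0", aperture=0.0, force=90)

```text
time_s: 9.3
eef_pos: [591.5, -14.8, 121.2]
ee_rot: [0.0, 0.727, 0.687, 0.0]
force: [-0.6, 0.6, 4.3]
grip_width: 0.149
grip_force: 88.4
```

```bash
python3 -c "
from h import *
s=readout.sense();print(s['joints'].round(2))"
```

```text
[-0.22  0.65  1.49  0.    1.   -0.17]
```

Gripped with a stable force. Lift, moving back slightly.

Converted, -205 mm / 750 = -0.2733, -180 mm / 750 = -0.24.

move_tool(increments="0 0 -0.0133 0 0 0\n0 0 -0.04 0 0 0\n0 -0.0067 -0.08 0 0 0\n0 -0.02 -0.12 0 0 0\n0 -0.0333 -0.16 0 0 0\n0 -0.0467 -0.2 0 0 0\n0 -0.06 -0.24 0 0 0\n0 -0.0733 -0.2733 0 0 0")

```text
time_s: 10.1
eef_pos: [535.9, -11.6, 327.7]
ee_rot: [0.0, 0.727, 0.687, 0.0]
force: [-0.5, 0.2, -2.9]
grip_width: 0.152
grip_force: 88.0
```

move_tool(increments="0 -0.0067 -0.0333 0 0 0\n0 -0.0133 -0.06 0 0 0\n0 -0.0133 -0.0733 0 0 0\n0 -0.0133 -0.08 0 0 0\n0 -0.0133 -0.08 0 0 0")

```text
time_s: 10.6
eef_pos: [526.6, -11.2, 385.6]
ee_rot: [-0.0, 0.727, 0.687, -0.0]
force: [-0.2, 0.7, -2.7]
grip_width: 0.15
grip_force: 88.1
```

```bash
python3 -c "
from h import *
s=readout.sense();print(s['joints'].round(2),s['wrist_torque'].round(2))"
```

```text
[-0.24  0.27  1.34  0.    1.53 -0.19] [ 0.06 -0.27 -0.03]
```

Converted, 0.64 rad / 3.1416 = 0.2037.

move_tool(increments="0 0 0 0 0.0159 0\n0 0 0 0 0.0414 0\n0 0 0 0 0.07 0\n0 0 0 0 0.1019 0\n0 0 0 0 0.1337 0\n0 0 0 0 0.1655 0\n0 0 0 0 0.191 0\n0 0 0 0 0.2037 0")

```text
time_s: 11.4
eef_pos: [526.5, -11.8, 384.2]
ee_rot: [-0.218, 0.69, 0.651, 0.229]
force: [0.6, 0.0, -3.0]
grip_width: 0.152
grip_force: 88.2
```

move_tool(increments="0 0 0 0 0 0\n0 0 0 0 0 0\n0 0 0 0 0 0\n0 0 0 0 0 0\n0 0 0 0 0 0\n0 0 0 0 0 0\n0 0 0 0 0 0\n0 0 0 0 0 0")

```text
time_s: 12.2
eef_pos: [526.5, -11.1, 385.9]
ee_rot: [-0.216, 0.69, 0.652, 0.229]
force: [-0.2, -0.5, -2.5]
grip_width: 0.155
grip_force: 88.1
```

```bash
cat > look.py <<'E'
from h import *; import sys
f=sys.argv[1]
# tote frame: assume rigid with tool, from grasp: yaw -0.054, grasp pt offset
s=readout.sense(); r=rot(s['ee_rot'])
Rg=R.from_euler('z',1.515)*R.from_euler('x',np.pi); Rt=R.from_euler('z',-0.054)
gp=np.array([591.5,-14.8,121.2]); o=np.array([590.4,-15,0])-Rt.apply([103,0,0])
rel=Rg.inv()*Rt; ro=Rg.inv().apply(o-gp)
T=r*rel; To=s['eef_pos']+r.apply(ro)
ex,ey=T.apply([1,0,0]),T.apply([0,1,0]); print('slope x,y',np.arcsin(ex[2]).round(3),np.arcsin(ey[2]).round(3),s['grip_width'],s['joints'].round(2),s['time_s'])
for n in ['wrist','top','scene']:
    im,d,c=grab(n,f+n+'.png')
    for t in ['dot','bar','cross']:
        for q in cams.trace(t,n)[:2]:
            P=cloud(c,d,q['pixels'])
            if len(P) and q['p']>.3:
                L=T.inv().apply(np.median(P,0)-To); print(n,t,round(q['p'],2),q['bbox'],'tote frame',L.round(), 'dist corner',np.linalg.norm(L[:2]-[-101,-86]).round())
E
python3 look.py a
```

```text
slope x,y 0.001 0.64 0.1547444472324542 [-0.45  0.3   1.39  0.59  1.7  -0.39] 12.2
wrist dot 0.94 [66.4, 308.7, 130.8, 373.1] tote frame [-27. -65.  15.] dist corner 76.0
wrist cross 0.73 [154.7, 314.7, 198.0, 368.0] tote frame [ 15. -60.   8.] dist corner 119.0
top dot 0.65 [321.3, 262.3, 340.1, 281.2] tote frame [-30. -69.  18.] dist corner 73.0
top bar 0.68 [263.6, 203.7, 345.7, 308.3] tote frame [-4. 13.  9.] dist corner 139.0
top cross 0.6 [323.3, 244.0, 339.3, 257.4] tote frame [ 21. -69.  16.] dist corner 123.0
scene bar 0.69 [388.1, 266.2, 529.3, 364.3] tote frame [  79.  219. -470.] dist corner 354.0
```

```bash
python3 - <<'E'
from h import *
Rg=R.from_euler('z',1.515)*R.from_euler('x',np.pi); Rt=R.from_euler('z',-0.054); rel=Rg.inv()*Rt
for p,q in [(.65,.25)]:
    T=Rt*R.from_euler('y',-p)*R.from_euler('x',q)
    tgt([526.6,-11.2,385.6],Rw=T*rel.inv()); print(p,q)
E
```

```text
t 12.8 at [526.5 -11.2 385.8] row [-0.2  0.1  0.2] [-0.59  -0.375 -0.282]
0.65 0.25
```

Converted, -0.09 rad / 3.1416 = -0.0286.

move_tool(increments="0 0 0 -0.0191 -0.0127 -0.0095\n0 0 0 -0.0446 -0.0286 -0.0223\n0 0 0 -0.07 -0.0446 -0.035\n0 0 0 -0.0987 -0.0637 -0.0477\n0 0 0 -0.1273 -0.0796 -0.0605\n0 0 0 -0.1528 -0.0987 -0.0732\n0 0 0 -0.1751 -0.1114 -0.0828\n0 0 0 -0.1878 -0.1194 -0.0891")

```text
time_s: 13.6
eef_pos: [525.9, -10.7, 385.8]
ee_rot: [0.149, 0.656, 0.675, 0.304]
force: [-0.1, 1.2, -2.5]
grip_width: 0.153
grip_force: 88.4
```

move_tool(increments="0 0 0 0 0 0\n0 0 0 0 0 0\n0 0 0 0 0 0\n0 0 0 0 0 0\n0 0 0 0 0 0\n0 0 0 0 0 0\n0 0 0 0 0 0\n0 0 0 0 0 0")

```text
time_s: 14.4
eef_pos: [526.5, -11.2, 385.8]
ee_rot: [0.148, 0.656, 0.674, 0.304]
force: [0.4, -0.1, -2.9]
grip_width: 0.155
grip_force: 88.4
```

```bash
python3 look.py b
```

```text
slope x,y 0.649 0.199 0.15461961791931939 [-0.4   0.05  1.71  0.57  0.92 -0.67] 14.4
wrist dot 0.73 [2.6, 308.8, 43.5, 371.8] tote frame [-76. -65.  15.] dist corner 32.0
wrist bar 0.79 [95.5, 332.9, 146.0, 367.8] tote frame [-24. -71.  12.] dist corner 78.0
wrist cross 0.98 [36.6, 314.9, 97.5, 367.5] tote frame [-49. -65.  13.] dist corner 57.0
```

View pics/bwrist.png

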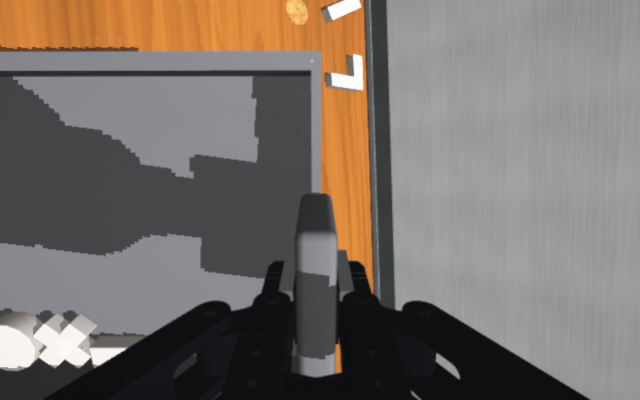

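View pics/btop.png

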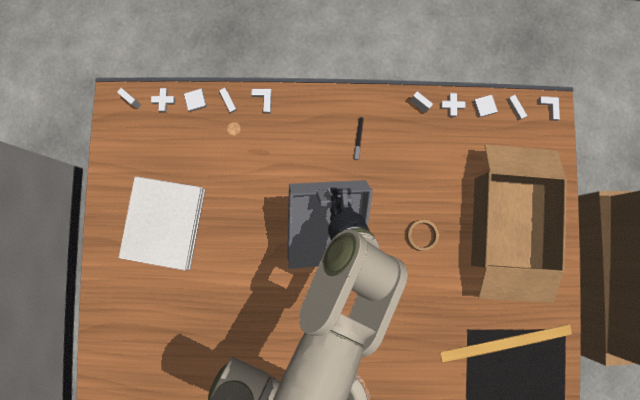

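The wrist view shows the dot at (18,340), the cross at (66,340) and the bar at (120,350), lined up along the −y wall at the −x end. All are within about 80 mm of the right-hand corner. The top view shows the tape and pen where they were. I'll tilt slightly more toward the diagonal and check again.

Converted, 0.15 rad / 3.1416 = 0.0477.

move_tool(increments="0 0 0 0 0.0127 0\n0 0 0 0 0.0286 0\n0 0 0 0 0.0414 0\n0 0 0 0 0.0477 0\n0 0 0 0 0.0477 0\n0 0 0 0 0.0477 0\n0 0 0 0 0.0477 0\n0 0 0 0 0.0477 0")

```text
time_s: 15.8
eef_pos: [526.4, -11.0, 385.9]
ee_rot: [0.098, 0.632, 0.684, 0.352]
force: [0.2, -0.1, -2.0]
grip_width: 0.15
grip_force: 88.4
```

move_tool(increments="0 0 0 0 0 0\n0 0 0 0 0 0\n0 0 0 0 0 0\n0 0 0 0 0 0")

```text
time_s: 16.2
eef_pos: [526.5, -11.1, 385.8]
ee_rot: [0.097, 0.632, 0.684, 0.352]
force: [-0.5, -0.3, -2.3]
grip_width: 0.15
grip_force: 88.4
```

```bash
python3 look.py c
```

```text
slope x,y 0.65 0.316 0.15038542127003046 [-0.46  0.07  1.71  0.73  1.04 -0.81] 16.2
wrist dot 0.67 [0.6, 310.5, 43.9, 371.7] tote frame [-76. -65.  15.] dist corner 32.0
wrist bar 0.62 [96.8, 334.9, 143.6, 366.2] tote frame [-25. -72.  12.] dist corner 78.0
wrist cross 0.94 [32.9, 314.7, 98.8, 366.1] tote frame [-49. -66.  13.] dist corner 56.0
scene dot 0.38 [389.1, 264.8, 529.9, 366.8] tote frame [-123.  385. -323.] dist corner 472.0
```

Everything is stable, with all three pieces in the corner. Handing in.

```bash
python3 -c "
from rig import order
print(order.finish_job())"
```

```text
the job is handed in; nothing more can be done
None
```

I handed the job in at about 17 s: the dot went into the tote on the bench, and the arm holds the tote still in the air, tilted towards its carton-side corner away from the grip, with the dot, cross and bar measured about 32, 56 and 78 mm from that corner and the tape and pen untouched.

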